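# Slide the tall spray can into the empty bay

## Task

Slide the tall, slim spray can across the desk into the one empty bay of the plywood packing insert, until the whole can is inside the bay. Only push it gently with the fingers, with nothing gripped or lifted: it must stay standing upright on the desk all the way (it topples easily if pushed high up). Leave the two blue packs in the other bays, the tin, the tape roll and the screwdriver where they are, and finish with the hand clear.

Things in the scene. Friction and masses are not known exactly. Their poses are not given: they have to be found in the camera images.
- can: tall slim spray can standing loose on the desk: aluminium cylinder 52 mm across and 185 mm high, then a shoulder and a black cap 38 mm across, 235 mm high in all; 0.3 to 0.55 kg. Origin: centre of its underside; z up. It slides under a few newtons when pushed within about 25 mm of the desk, and tips over when pushed high up.
- insert: fixed plywood insert: 3 bays along its y (centres y = -112, 0, +112 mm), open on top and in front (its -x side, to the robot), no floor: things slide in on the desk. Walls 9 mm thick, 30 mm high; bays 103 mm wide, 104 mm deep. Origin: on the desk, centre of the middle bay; x points into the bays; mouths at x = -52, back wall's inner face at +52 mm. Yaw varies.
- mark: a flat cork-coloured disc 68 mm in diameter, level with the desk top (no edge to catch on), at the centre of the empty bay's floor; any of the three bays may be the empty one. Origin: its centre = the centre of the empty bay; axes parallel to the insert's (x into the bay, mouth at x = -52 mm).
- pack_a: blue battery pack with two black bands, 60 x 70 x 85 mm high, standing loose in a bay of the insert; leave alone. Origin: centre of its underside.
- pack_b: the second blue pack, same as the first, in another bay; leave alone. Origin: centre of its underside.
- tin: short wide steel tin, 80 mm in diameter, 60 mm high, loose on the desk to the robot's right; leave alone. Origin: centre of its underside.
- tape: grey roll of tape lying flat, 100 mm in diameter, 24 mm high, on the desk to the right; leave alone. Origin: centre of its underside.
- driver: screwdriver with a black handle lying on the desk to the robot's left, beyond a flat drilled plywood panel (6 mm thick, fixed); leave alone. Its x axis runs along it, handle to -x.
Mind the look-alikes: they are no part of the job. Of the things that look like the can, take the one that is farthest to the robot's right at the start.

How it is judged:
At the end, for the whole second after the job is handed in: The can stands upright (within 3 degrees) and at rest on the desk, wholly inside the empty bay (its rear side not more than 3 mm out of the mouth), and each of the packs, tin, tape roll and screwdriver is within 15 mm of where it began (x of can in the frame of mark between -0.029 and 0.032 m and y of can in the frame of mark between -0.03 and 0.03 m and height (world z) of can below 0.004 m and angle between can's own z axis and vertical below 0.05 rad and linear speed of can below 0.01 m/s and distance of each of pack_a, pack_b, tin, tape, driver from where it was at the start of the episode below 0.015 m); the robot touches nothing.
It fails at once if the can is tipped more than 14 degrees (angle between can's own z axis and vertical above 0.25 rad).
It fails at once if the can is lifted more than 10 mm off the desk (height (world z) of can above 0.01 m).
It fails at once if the can is gripped or pushed hard (more than 25 N from the fingers) (contact force between the fingers and can above 25 N).
It fails at once if a pack, the tin, the tape roll or the screwdriver is moved more than 15 mm (distance of any of pack_a, pack_b, tin, tape, driver from where it was at the start of the episode above 0.015 m).
It also fails if it takes over 72 s, if anything falls off the work surface, if the arm or the gripper's body presses on something with over 40 N, if the wrist force passes 120 N, or if a joint passes its speed limit or range.

## Robot

A 6-joint arm with a two-finger parallel gripper is mounted at the origin on the work surface. World frame = base frame: x ahead of the robot, y to its left, z up, the work surface at z = 0. Lengths are in m, angles in rad, forces in N, time in s.
With the tool pointing down it reaches from about 0.425 to 0.925 m from the base axis. Payload 12.5 kg.
Tool frame: the origin (TCP) lies midway between the tips of the shut fingers; the grasp point (between the pads) lies 19 mm behind it; z points along the fingers, y is the line along which they close (so a half turn about z gives the same grasp; the last joint's range is limited). The gripper opens to 85 mm and grips with 20 to 120 N. Pads are 22 mm wide; open, the fingers measure 114 mm over their backs; the gripper's body (76 mm by 85 mm) begins 54 mm behind the grasp point. The pads swing forward as they close: fully open they stand 13 mm farther back than shut.
Start: joints at [1.065, 0.491, 1.559, -0, 1.092, -0.106], TCP at [0.243, 0.576, 0.231] pointing down, gripper open.
Joint ranges: [-3.1, 3.1], [-0.84, 2.19], [0.05, 2.79], [-1.13, 4.28], [0.06, 2.93], [-2.69, 2.69]. Speed limits (rad/s): [2.22, 2.22, 2.79, 3.14, 3.14, 3.14].

## Interface

Orientations are given as a rotation vector (axis times angle).
In Python, from rig import arm gives the robot as it stands. Calls block until the motion is done:
- arm.goto(position, orientation): joint-space move of the TCP to a pose.
- arm.servo_line(position, v=0.15, rot=None): straight line of the TCP; rot=None keeps the orientation; v is the mean speed in m/s.
- arm.set_joints(angles): joint-space move.
- arm.grip(opening): finger opening in m; the grip force is fixed at half the most; returns when the fingers have stopped.
- arm.dwell(seconds).
- arm.solve_ik(position, orientation): joint angles nearest the present ones, or None.
- arm.observe(): the state.
- arm.snapshot(name): name is "scene" or "top" or "wrist"; returns a dict with "color" (400x640x3 uint8, red, green, blue), "depth" (400x640 float32, m along the optical axis (not along the pixel's ray), 0 where there is no reading), "mtx" (3x3 intrinsics, pixels), "position" and "rotation" of the camera in the world; the wrist camera has in their place "tool_from_camera" (4x4, takes a point from camera to tool coordinates, whose origin is the TCP and whose axes are the flange's). Camera axes: x right, y down, z forward; pixel columns grow to the right and rows downward; lengths in m; the calibration is good to about 2 mm. A picture is of the moment at which its call begins: read the wrist's pose just before it.
A pose or a line that the arm cannot do raises arm.IKError and nothing moves.
- arm.hand_in(): hands the job in; it is judged then, once.
Trained networks look in the newest picture that a camera, given by its name, has taken for a name from the list of things; names that differ only in an ending like _2 or _b are one class to them, and where a whole thing is asked for, a point or a joint stands for the part that bears it (a point fixed in the world has none). Each returns a list of dicts, best first, with "conf" (0 to 1); they miss things now and then, are a little off and sometimes report something else, mostly with a low value. They report only what shows in the picture. A call takes as long as a camera call. They do not tell look-alikes from the thing itself.
- arm.find_in(camera, name): "location" ([x, y, z] in m, in world coordinates, good to about 4 mm: the middle of the surface that is visible of it).
The state is a dict: "time": time; "joints": joint angles; "joint_vel": joint speeds; "joint_torque": joint torques, N m; "tcp_pos": TCP position; "ee_rot": TCP orientation; "ft_force": force on the tool from outside, world axes, zero at the start; "wrist_torque": the same for the moment, N m; "finger_gap": finger opening in m; "gripper_force": force on a finger pad.
Only numpy, scipy, OpenCV 4.12 (cv2) and the standard library are available. Lean on these libraries where they do the work, as an engineer would, in place of code of your own. Each camera call takes 0.05 s, during which the arm holds its last target. There are 200 camera calls.

## Working session

There is one attempt and no reset: what is moved stays moved. The work goes in short steps, each a Python script; the robot and the scene stay as the last script left them, time stands still between calls to the robot, and variables do not carry over. Pictures are saved under pics/ and viewed, at most 10 in all, crops included, and the job is handed in when it is done.

```bash
mkdir -p pics; ls
python3 - <<'E'
from rig import arm
import cv2
for c in ("scene","top"):
    s=arm.snapshot(c); cv2.imwrite(f"pics/{c}0.png",s["color"][:,:,::-1])
    print(c,s["position"].round(3).tolist(),s["rotation"].round(3).tolist(),s["mtx"].round(1).tolist())
    for n in ("can","insert","mark","pack_a","tin","tape","driver"):
        print(n,[(d["location"].round(3).tolist() if hasattr(d["location"],"round") else d["location"],round(d["conf"],2)) for d in arm.find_in(c,n)])
print(arm.observe()["time"],arm.observe()["ee_rot"])
E
```

```text
pics
scene [1.1, 0.164, 0.934] [-1.538, -2.305, 0.633] [[504.3, 0.0, 322.3], [0.0, 504.3, 192.9], [0.0, 0.0, 1.0]]
can [([0.4297, 0.0278, 0.1451], 0.91), ([0.384, 0.106, 0.1403], 0.83), ([0.5374, -0.0714, 0.1487], 0.81), ([0.8327, 0.0397, 0.1787], 0.56)]
insert [([0.7037, 0.0441, 0.0263], 0.86)]
mark [([0.6718, 0.1489, 0.0019], 0.71)]
pack_a [([0.6671, 0.0464, 0.087], 0.72), ([0.6446, -0.0565, 0.0846], 0.72)]
tin [([0.4484, -0.3219, 0.0546], 0.88), ([0.6162, -0.3593, 0.0216], 0.35)]
tape [([0.6173, -0.3581, 0.0227], 0.68)]
driver [([0.6078, 0.2894, 0.0286], 0.69)]
top [0.457, -0.039, 1.048] [-2.163, 2.123, -0.155] [[401.9, 0.0, 317.6], [0.0, 401.9, 197.9], [0.0, 0.0, 1.0]]
can [([0.4205, 0.0119, 0.2304], 0.72), ([0.3716, 0.0977, 0.1944], 0.72), ([0.5118, -0.0748, 0.2312], 0.71), ([0.8038, 0.0233, 0.1794], 0.57)]
insert [([0.6991, 0.0497, 0.0296], 0.72)]
mark [([0.6707, 0.152, 0.005], 0.82)]
pack_a [([0.6267, -0.0646, 0.0801], 0.71), ([0.6443, 0.0413, 0.0874], 0.62)]
tin [([0.4351, -0.3198, 0.0648], 0.93), ([0.6149, -0.3603, 0.0204], 0.57)]
tape [([0.6144, -0.3592, 0.0215], 0.69)]
driver [([0.6008, 0.2883, 0.0242], 0.64)]
0.8 [6.23823656e-01 3.07899866e+00 1.17886849e-04]
```

View pics/scene0.png

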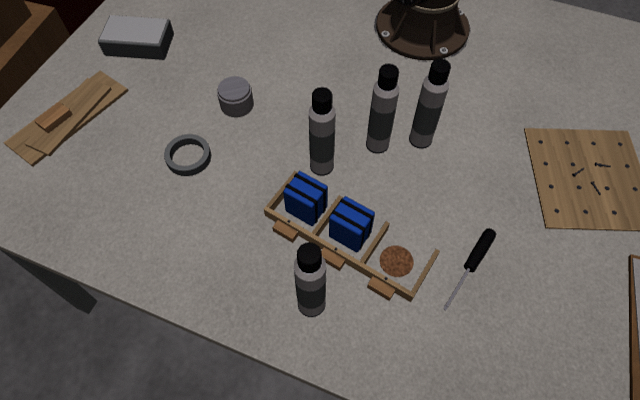

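View pics/top0.png

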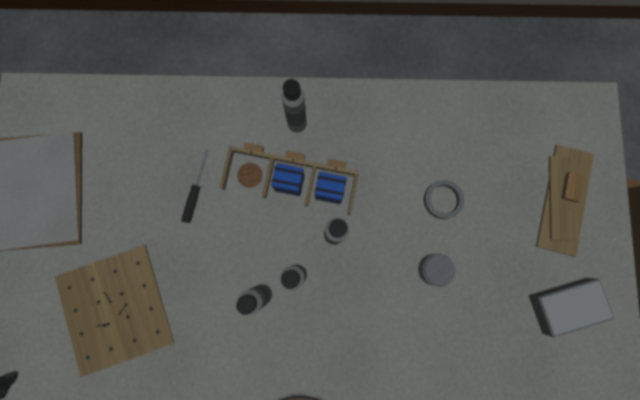

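Top view: look-alikes at top pixels (336,231), (293,277), (250,302), (292,95); scene pixels (322,130), (382,110), (430,105), (311,280). The first, at y≈-0.07, has the lowest y and so is farthest right. That is the can to move. The empty bay is the insert's left one, with the cork disc at top (249,175). Next I'll measure positions, confirm with a crop and fit the arm geometry for clearance checks.

```bash
cat > h.py <<'E'
from rig import arm
import numpy as np, cv2
from scipy.spatial.transform import Rotation as R
def cloud(s):
    v,u=np.mgrid[:400,:640]; d=s["depth"]; K=s["mtx"]
    p=np.dstack([(u-K[0,2])*d/K[0,0],(v-K[1,2])*d/K[1,1],d])
    r=np.asarray(s["rotation"]); M=r if r.shape==(3,3) else R.from_rotvec(r).as_matrix()
    w=p@M.T+s["position"]; w[d==0]=np.nan; return w
def rot(push,tilt,dy=0):
    """tool z = tilted from down toward horizontal dir angle `push`(rad); y horizontal across"""
    h=np.array([np.cos(push),np.sin(push),0]); z=np.sin(tilt)*h-np.cos(tilt)*np.array([0,0,1.])
    y=np.cross([0,0,1.],h); x=np.cross(y,z); M=np.c_[x,y,z]
    return M
def cans(name="top"):
    w=cloud(arm.snapshot(name)); out=[]
    m=(w[...,2]>.222)&(w[...,2]<.245)
    n,l,st,c=cv2.connectedComponentsWithStats(m.astype(np.uint8))
    for i in range(1,n):
        if st[i,4]>40:
            q=w[l==i]; (cx,cy),r=cv2.minEnclosingCircle(q[:,:2].astype(np.float32)); out.append((q[:,:2].mean(0).round(4).tolist(),round(cx,4),round(cy,4),round(r,4),round(float(q[:,2].mean()),3)))
    return out
E
python3 - <<'E'
from h import *
s=arm.snapshot("scene"); c=s["color"][60:200,260:480,::-1]
cv2.imwrite("pics/crop1.png",cv2.resize(c,None,fx=3,fy=3,interpolation=cv2.INTER_CUBIC))
for n in("top","scene"):
    print(n); [print(' ',o) for o in cans(n)]
    w=cloud(arm.snapshot(n)); m=(w[...,2]>.022)&(w[...,2]<.036)&(w[...,0]>.53)&(w[...,0]<.78)&(w[...,1]>-.16)&(w[...,1]<.25)
    nn,l,st,_=cv2.connectedComponentsWithStats(m.astype(np.uint8)); i=1+st[1:,4].argmax(); q=w[l==i][:,:2]*1000
    print(len(q),cv2.minAreaRect(q.astype(np.float32)))
    p=cloud(arm.snapshot(n)); 
    hsv=cv2.cvtColor(arm.snapshot(n)["color"],cv2.COLOR_RGB2HSV)
    q=p[(abs(p[...,0]-.671)<.045)&(abs(p[...,1]-.15)<.045)&(p[...,2]<.008)&(hsv[...,1]>95)][:,:2]; print('mark',len(q),q.mean(0),cv2.minEnclosingCircle(q.astype(np.float32)))
# kinematics fit
from scipy.optimize import least_squares
D=[]
for th in(0,.4,.7):
  for r in(.5,.6,.7,.8):
    for z in(.1,.25):
      M=rot(0,th); j=arm.solve_ik([r,0,z],R.from_matrix(M).as_rotvec())
      if j is not None and abs(j[3])<.2: D.append((r,z,j[1],j[2],j[4]))
D=np.array(D); print(len(D))
def f(p):
    a1,h,L2,L3,e,d6=p; r,z,a,b,c=D.T; t=a+b; u=t+c
    return np.r_[a1+L2*np.sin(a)+L3*np.sin(t)+e*np.cos(t)+d6*np.sin(u)-r, h+L2*np.cos(a)+L3*np.cos(t)-e*np.sin(t)+d6*np.cos(u)-z]
o=least_squares(f,[0,.4,.4,.4,0,.3]); print(o.x.round(4),o.cost, (D[:,2:].sum(1)).round(3))
E
```

```text
top
  ([0.8153, 0.0265], 0.8177, 0.0273, 0.0191, 0.235)
  ([0.5189, -0.0764], 0.5193, -0.0768, 0.019, 0.236)
  ([0.4152, 0.0168], 0.415, 0.017, 0.019, 0.236)
  ([0.3642, 0.1032], 0.3638, 0.1039, 0.019, 0.236)
1235 ((666.6048583984375, 39.667388916015625), (345.3403625488281, 132.39395141601562), 79.75717163085938)
mark 383 [0.67139005 0.14832206] ((0.6714049577713013, 0.14930909872055054), 0.030554497614502907)
scene
  ([0.3691, 0.1058], 0.3656, 0.1054, 0.0201, 0.233)
  ([0.4204, 0.0198], 0.4165, 0.0199, 0.0201, 0.234)
  ([0.5238, -0.0738], 0.5198, -0.0746, 0.0203, 0.234)
  ([0.8211, 0.0288], 0.8193, 0.0276, 0.0191, 0.235)
2056 ((666.6351318359375, 39.559600830078125), (346.51873779296875, 133.6833038330078), 79.34683227539062)
mark 801 [0.67407082 0.14941092] ((0.6742338538169861, 0.14904996752738953), 0.03390691801905632)
14
[0.006  0.2007 0.5833 0.4095 0.0419 0.2581] 2.766207121365807e-06 [3.142 3.142 3.142 3.142 3.142 3.142 3.142 3.142 2.75  2.747 2.746 2.745
 2.744 2.744]
```

View pics/crop1.png

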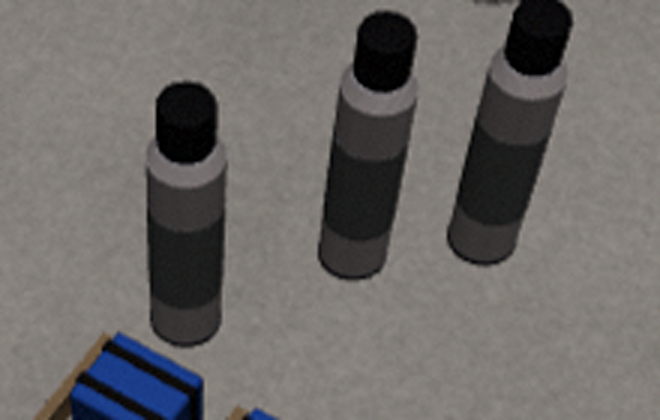

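The crop shows the target at crop (187,220), clear of the other two at (365,150) and (510,130). It is the robot's right-most one. Next I'll check IK options and where the wrist camera sits.

```bash
cat >> h.py <<'E'
mark=np.array([.6725,.149]); yaw=-.183
def rv(push,tilt,flip): 
    M=rot(push,tilt)
    if flip: M=M@np.diag([-1,-1,1.])
    return R.from_matrix(M).as_rotvec()
E
python3 - <<'E'
from h import *
print(arm.snapshot("wrist")["tool_from_camera"].round(3).tolist())
A=np.radians(79.7);B=np.radians(-20)
for f in(0,1):
  print("flip",f)
  for p,a,t in[((.5,-.25,.4),A,35),((.503,-.165,.012),A,35),((.513,-.11,.012),A,35),((.561,.156,.012),A,35),((.50,.21,.012),B,30),((.64,.161,.012),B,30)]:
    j=arm.solve_ik(list(p),rv(a,np.radians(t),f)); print(p,None if j is None else np.round(j,2).tolist())
E
```

```text
[[0.002, -0.962, -0.272, 0.068], [1.0, 0.002, 0.0, -0.001], [-0.0, -0.272, 0.962, -0.143], [0.0, 0.0, 0.0, 1.0]]
flip 0
(0.5, -0.25, 0.4) [-0.8, 0.39, 1.4, 0.49, 1.72, 2.5]
(0.503, -0.165, 0.012) [-0.69, 0.79, 1.88, 0.68, 0.92, 2.08]
(0.513, -0.11, 0.012) [-0.6, 0.78, 1.93, 0.76, 0.87, 2.09]
(0.561, 0.156, 0.012) [-0.1, 0.77, 1.97, 1.12, 0.69, 2.23]
(0.5, 0.21, 0.012) None
(0.64, 0.161, 0.012) None
flip 1
(0.5, -0.25, 0.4) [-0.8, 0.39, 1.4, 0.49, 1.72, -0.64]
(0.503, -0.165, 0.012) [-0.69, 0.79, 1.88, 0.68, 0.92, -1.06]
(0.513, -0.11, 0.012) [-0.6, 0.78, 1.93, 0.76, 0.87, -1.05]
(0.561, 0.156, 0.012) [-0.1, 0.77, 1.97, 1.12, 0.69, -0.91]
(0.5, 0.21, 0.012) None
(0.64, 0.161, 0.012) None
```

Run:
```python
from h import *
for a in range(-80,61,20):
  row=[]
  for t in(22,26,30,35,40,45,50,55,60,70):
    k=''
    for p in((.515,.195,.015),(.64,.161,.015)):
      ok=[f for f in(0,1) if arm.solve_ik(list(p),rv(np.radians(a),np.radians(t),f)) is not None]
      k+=('.' if not ok else str(ok[0])if len(ok)==1 else 'B')
    row.append(f"{t}:{k}")
  print(a,row)
```

```text
-80 ['22:BB', '26:BB', '30:BB', '35:BB', '40:BB', '45:BB', '50:BB', '55:BB', '60:BB', '70:BB']
-60 ['22:B0', '26:B0', '30:BB', '35:BB', '40:BB', '45:..', '50:..', '55:..', '60:..', '70:..']
-40 ['22:00', '26:.0', '30:.0', '35:..', '40:..', '45:..', '50:..', '55:..', '60:..', '70:..']
-20 ['22:.0', '26:.0', '30:..', '35:B.', '40:BB', '45:BB', '50:BB', '55:BB', '60:BB', '70:BB']
0 ['22:.B', '26:B.', '30:BB', '35:BB', '40:BB', '45:BB', '50:BB', '55:BB', '60:BB', '70:BB']
20 ['22:BB', '26:B1', '30:BB', '35:BB', '40:BB', '45:BB', '50:BB', '55:BB', '60:BB', '70:BB']
40 ['22:B1', '26:B1', '30:BB', '35:BB', '40:BB', '45:BB', '50:BB', '55:BB', '60:BB', '70:BB']
60 ['22:B1', '26:B1', '30:BB', '35:BB', '40:BB', '45:BB', '50:BB', '55:BB', '60:BB', '70:BB']
```

Run:
```python
from h import *
T=np.radians(33); c0=np.array([.5195,-.0755]); c1=mark-.112*np.array([.94,-.342]); d=c1-c0; L=np.linalg.norm(d); d/=L; a=np.arctan2(d[1],d[0]); rr=rv(a,T,0)
P=lambda s,z:[*(c0+d*s),z]
o=arm.observe(); arm.grip(.02)
arm.goto([.3,.5,.42],o["ee_rot"])
print(L,a)
arm.goto(P(-.10,.42),rr); arm.goto(P(-.065,.3),rr)
arm.servo_line(P(-.065,.03),v=.15); arm.servo_line(P(-.065,.012),v=.04)
f0=arm.observe()["ft_force"]; print(f0)
arm.servo_line(P(-.04,.012),v=.04); print(arm.observe()["ft_force"]-f0)
arm.servo_line(P(.02,.012),v=.04); s=arm.observe(); print(s["ft_force"]-f0,s["time"],s["tcp_pos"],s["finger_gap"])
[print(x) for x in cans("scene")+cans("top")]
for n in("scene",): cv2.imwrite("pics/s1.png",arm.snapshot(n)["color"][:,:,::-1])
```

```text
0.267101368053404 1.3911732136594903
[-0.29793487 -0.44870047 -0.0461528 ]
[1.21212861 0.22372085 0.20759593]
[ 0.37704583 -2.1587838  -0.2436211 ] 10.85 [ 0.52303787 -0.0558936   0.01200325] 0.020379660504959148
([0.1756, 0.1862], 0.1446, 0.1566, 0.1046, 0.234)
([0.3692, 0.106], 0.3651, 0.1056, 0.0202, 0.234)
([0.4204, 0.0198], 0.4164, 0.0185, 0.0199, 0.234)
([0.5615, -0.1716], 0.555, -0.1739, 0.047, 0.234)
([0.534, -0.0236], 0.5304, -0.0231, 0.0203, 0.234)
([0.8211, 0.0288], 0.8185, 0.028, 0.0195, 0.235)
([0.815, 0.0265], 0.8172, 0.0264, 0.019, 0.235)
([0.5603, -0.167], 0.556, -0.1705, 0.0421, 0.235)
```

View pics/s1.png

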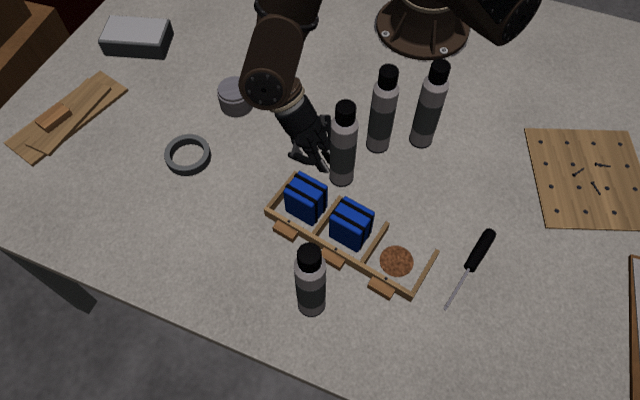

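The can at scene (343,145) is upright and tracking the line. The fingers are low behind it, and nothing else has been disturbed. I'll continue in steps with checks.

Run:
```python
from h import *
c0=np.array([.5195,-.0755]); c1=mark-.112*np.array([.94,-.342]); d=c1-c0; L=np.linalg.norm(d); d/=L
for s in(.08,.14,.19,L-.0335):
    arm.servo_line([*(c0+d*s),.012],v=.05); o=arm.observe()
    near=[x[1:4] for x in cans("scene") if x[3]<.025 and np.hypot(x[1]-c0[0]-d[0]*(s+.033),x[2]-c0[1]-d[1]*(s+.033))<.04]
    print(s,c0+d*(s+.0335),near,o["ft_force"].round(1),o["time"])
    if not near: break
cv2.imwrite("pics/s2.png",arm.snapshot("scene")["color"][:,:,::-1]); print(c1)
```

```text
0.08 [0.53977777 0.03617391] [(0.541, 0.0339, 0.0199)] [ 0.1 -0.8 -0.9] 12.35
0.14 [0.5504973  0.09520858] [(0.5515, 0.093, 0.0202)] [-0.1 -0.5 -0.1] 13.75
0.19 [0.55943023 0.14440413] [(0.561, 0.1421, 0.0196)] [ 0.7 -0.6  0.2] 14.95
0.233601368053404 [0.56722  0.187304] [(0.5693, 0.1847, 0.0196)] [-0.2 -1.4  0.7] 16.025
[0.56722  0.187304]
```

View pics/s2.png

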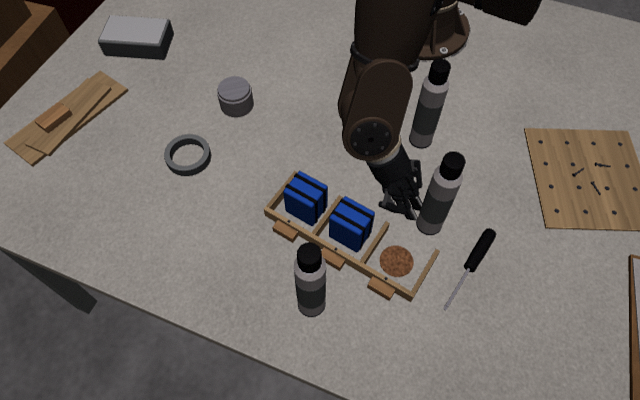

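Can is at scene (440,195), standing in front of the empty bay. Now I'll withdraw, go round behind it and plan the push in.

Run:
```python
from h import *
o=arm.observe(); p=o["tcp_pos"]; d=np.array([.178,.984])
arm.servo_line([*(p[:2]-d*.03),.02],v=.08); q=arm.observe()["tcp_pos"]
arm.servo_line([q[0],q[1],.40],v=.2)
S=[x for x in cans("scene") if x[3]<.025 and .14<x[2]<.24]+[x for x in cans("top") if x[3]<.025 and .14<x[2]<.24]; print(S)
c=np.mean([x[1:3] for x in S],0); t=mark+.003*np.array([np.cos(yaw),np.sin(yaw)]); u=t-c; D=np.linalg.norm(u);u/=D;a=np.arctan2(u[1],u[0]); print(c,D,np.degrees(a),arm.observe()["joints"].round(2),arm.observe()["time"])
for T in(42,48):
 for f in(0,1):
  for s,z in((-.09,.42),(-.07,.3),(-.07,.014),(-.035,.014),(D-.033,.014),(-.07,.014)):
   j=arm.solve_ik([*(c+u*s),z],rv(a,np.radians(T),f)); print(T,f,round(s,3),z,None if j is None else np.round(j,2).tolist())
```

```text
Traceback (most recent call last):
rig.IKError: the arm cannot follow that straight line within its joint ranges
```

Run:
```python
from h import *
q=arm.observe()["tcp_pos"]; d=np.array([.178,.984]); print(q)
for h,b in((.36,0),(.30,0),(.36,.1),(.30,.1),(.25,.05),(.25,.1),(.15,.05),(.1,0)):
    try: arm.servo_line([*(q[:2]-d*b),h],v=.15); print("ok",h,b); break
    except arm.IKError as e: print(h,b,e)
S=[x for x in cans("scene")+cans("top") if x[3]<.025 and .14<x[2]<.24]; print(S,arm.observe()["joints"].round(2),arm.observe()["time"])
c=np.array([.568,.186]) if not S else np.mean([x[1:3] for x in S],0); t=mark+.003*np.array([np.cos(yaw),np.sin(yaw)]); u=t-c; D=np.linalg.norm(u);u/=D;a=np.arctan2(u[1],u[0]); print(c,D,np.degrees(a))
for T in(42,48):
 for f in(0,1):
  for s,z in((-.09,.42),(-.07,.3),(-.07,.014),(D-.033,.014)):
   j=arm.solve_ik([*(c+u*s),z],rv(a,np.radians(T),f)); print(T,f,round(s,3),z,None if j is None else np.round(j,2).tolist())
```

```text
[0.55605728 0.12421996 0.02018702]
0.36 0 the arm cannot follow that straight line within its joint ranges
0.3 0 the arm cannot follow that straight line within its joint ranges
0.36 0.1 the arm cannot follow that straight line within its joint ranges
0.3 0.1 the arm cannot follow that straight line within its joint ranges
0.25 0.05 the arm cannot follow that straight line within its joint ranges
ok 0.25 0.1
[([0.572, 0.1855], 0.569, 0.1853, 0.0194, 0.234), ([0.5664, 0.1827], 0.5669, 0.1843, 0.019, 0.235)] [-0.34  0.38  1.83  0.64  1.13  2.65] 18.5917
[0.56795 0.1848 ] 0.11347800369782116 -18.68050164125941
42 0 -0.09 0.42 [0.54, 0.06, 1.83, -0.73, 0.86, -0.32]
42 0 -0.07 0.3 [0.5, 0.21, 2.01, -0.99, 0.63, -0.0]
42 0 -0.07 0.014 [0.5, 0.77, 2.23, 4.1, 0.65, 1.4]
42 0 0.08 0.014 [0.29, 0.8, 1.99, 4.13, 0.48, 1.13]
42 1 -0.09 0.42 None
42 1 -0.07 0.3 None
42 1 -0.07 0.014 [0.5, 0.77, 2.23, 4.1, 0.65, -1.74]
42 1 0.08 0.014 [0.29, 0.8, 1.99, 4.13, 0.48, -2.02]
48 0 -0.09 0.42 [0.57, 0.06, 1.88, -0.91, 0.83, -0.15]
48 0 -0.07 0.3 None
48 0 -0.07 0.014 [0.54, 0.82, 2.25, 4.05, 0.79, 1.5]
48 0 0.08 0.014 [0.31, 0.83, 2.02, 4.0, 0.63, 1.28]
48 1 -0.09 0.42 None
48 1 -0.07 0.3 None
48 1 -0.07 0.014 [0.54, 0.82, 2.25, 4.05, 0.79, -1.64]
48 1 0.08 0.014 [0.31, 0.83, 2.02, 4.0, 0.63, -1.86]
```

Run:
```python
from h import *
c=np.array([.568,.1848]); t=mark+.003*np.array([np.cos(yaw),np.sin(yaw)]); u=t-c; D=np.linalg.norm(u);u/=D;a=np.arctan2(u[1],u[0]); rr=rv(a,np.radians(42),0)
J=None
for s in(-.11,-.10,-.09,-.08):
    j=arm.solve_ik([*(c+u*s),.014],rr)
    print(s,None if j is None else np.round(j,2).tolist())
    if j is not None and j[3]>2.5: J=np.array(j);break
assert J is not None
q=np.array(arm.observe()["joints"]); q[1]=-.2; arm.set_joints(q); print(arm.observe()["tcp_pos"])
K=J.copy(); K[1]=-.2; arm.set_joints(K); print(arm.observe()["tcp_pos"])
K[1]=J[1]-.3; arm.set_joints(K); o=arm.observe(); print(o["tcp_pos"],o["time"])
arm.set_joints(J); o=arm.observe(); print(o["tcp_pos"],o["time"],c+u*s)
f0=o["ft_force"]
arm.servo_line([*(c+u*-.045),.014],v=.05); o=arm.observe(); print(o["ft_force"]-f0,o["tcp_pos"],o["time"])
print([x[:4] for n in("scene","top") for x in cans(n)])
cv2.imwrite("pics/s3.png",arm.snapshot("scene")["color"][:,:,::-1])
```

```text
-0.11 [0.58, 0.77, 2.28, 4.13, 0.68, 1.46]
[0.43512569 0.06218939 0.51212787]
[0.40411515 0.18115455 0.51448615]
[0.49011887 0.23713973 0.17342099] 23.9417
[0.46422927 0.22030608 0.01514242] 24.6167 [0.46379985 0.22004668]
[0.49644769 1.16521407 0.64974489] [0.52511585 0.1993337  0.01394313] 26.0667
[([0.3691, 0.1058], 0.3646, 0.1053, 0.0204), ([0.4203, 0.0196], 0.4158, 0.0185, 0.0202), ([0.3842, 0.2445], 0.3645, 0.2527, 0.0766), ([0.5722, 0.1856], 0.5688, 0.1853, 0.0198), ([0.8212, 0.0288], 0.8186, 0.0275, 0.0193), ([0.8152, 0.0263], 0.8172, 0.0269, 0.019), ([0.5665, 0.1828], 0.5673, 0.1842, 0.0191), ([0.3932, 0.2389], 0.3959, 0.2434, 0.0522), ([0.4153, 0.0169], 0.415, 0.0171, 0.019), ([0.3641, 0.1031], 0.3635, 0.1041, 0.0192), ([0.3337, 0.1926], 0.3347, 0.1941, 0.0315)]
```

View pics/s3.png

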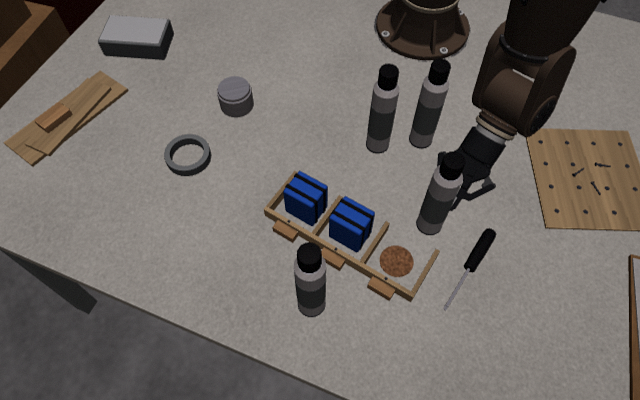

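The hand is low behind the can at scene (440,195), with bystanders untouched. Now I'll push it in with checks.

Run:
```python
from h import *
c=np.array([.568,.1848]); t=mark+.003*np.array([np.cos(yaw),np.sin(yaw)]); u=t-c; D=np.linalg.norm(u);u/=D
X=np.array([[np.cos(yaw),np.sin(yaw)],[-np.sin(yaw),np.cos(yaw)]])
for s in(-.01,.03,.06,D-.033):
    arm.servo_line([*(c+u*s),.014],v=.04); o=arm.observe(); e=c+u*(s+.033)
    near=[x[1:3] for n in("scene","top") for x in cans(n) if x[3]<.025 and np.hypot(*(np.array(x[1:3])-e))<.035]
    print(round(s,3),e.round(4),near,o["ft_force"].round(1),o["time"])
    if not near: break
print("in mark frame",[(X@(np.array(n)-mark)).round(4).tolist() for n in near])
```

```text
-0.01 [0.5898 0.1774] [(0.5899, 0.1782), (0.5878, 0.177)] [-0.2  0.1  0.8] 27.2417
0.03 [0.6277 0.1646] [(0.627, 0.166), (0.6249, 0.164)] [-1.4 -0.4 -0.2] 28.4917
0.06 [0.6561 0.155 ] [(0.6554, 0.1551), (0.6538, 0.1551)] [0.  0.3 0.4] 29.4917
0.08 [0.6754 0.1485] [(0.6756, 0.1494), (0.6733, 0.1479)] [-0.5 -0.6 -0.6] 30.25
in mark frame [[0.003, 0.001], [0.001, -0.0009]]
```

Can is centred. Now I'll withdraw, lift and verify.

Run:
```python
from h import *
c=np.array([.568,.1848]); u=mark-c; u/=np.linalg.norm(u)
arm.servo_line([*(c+u*-.05),.014],v=.1)
q=np.array(arm.observe()["joints"]); q[1]-=.45; arm.set_joints(q); arm.dwell(.5); o=arm.observe(); print(o["tcp_pos"],o["ft_force"],o["time"])
for n in("scene","top"):
    print([x[:4] for x in cans(n)])
    for k in("mark","pack_a","tin","tape","driver"): print(k,[(np.round(d["location"],3).tolist(),round(d["conf"],2)) for d in arm.find_in(n,k)])
cv2.imwrite("pics/s4.png",arm.snapshot("scene")["color"][:,:,::-1])
```

```text
[0.54271102 0.21174809 0.27369197] [-0.57832335 -0.26391269 -0.86175251] 33.3083
[([0.3692, 0.1061], 0.3657, 0.1063, 0.0199), ([0.4202, 0.0197], 0.4159, 0.0206, 0.0208), ([0.6784, 0.1494], 0.6758, 0.1495, 0.0193), ([0.8212, 0.0289], 0.8184, 0.028, 0.0196)]
mark []
pack_a [([0.643, -0.056, 0.085], 0.71), ([0.667, 0.044, 0.089], 0.6)]
tin [([0.448, -0.322, 0.058], 0.58)]
tape [([0.614, -0.358, 0.023], 0.59)]
driver [([0.605, 0.293, 0.023], 0.97), ([0.618, -0.361, 0.025], 0.22)]
[([0.8152, 0.0265], 0.8174, 0.0267, 0.0192), ([0.6722, 0.147], 0.6739, 0.1478, 0.0192), ([0.4152, 0.0168], 0.4151, 0.0172, 0.019), ([0.3642, 0.1031], 0.3635, 0.104, 0.0191)]
mark []
pack_a [([0.644, 0.039, 0.086], 0.81), ([0.627, -0.065, 0.08], 0.68)]
tin [([0.436, -0.322, 0.064], 0.81)]
tape [([0.612, -0.358, 0.022], 0.89)]
driver [([0.605, 0.284, 0.025], 0.58), ([0.626, -0.064, 0.082], 0.51)]
```

View pics/s4.png

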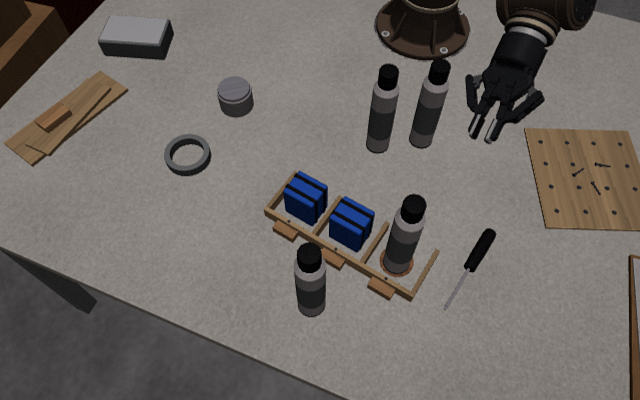

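The can stands upright on the cork mark, base at scene (397,268). The hand is clear and everything else is in place.

```bash
python3 -c "
from rig import arm
print(arm.hand_in())"
```

```text
the job is handed in; nothing more can be done
None
```

The job is handed in: the can stands upright within a few mm of the centre of the empty bay, the hand is clear, and the packs, tin, tape and screwdriver show no movement beyond the networks' detection error (the judge's verdict was not returned).

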